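Slide a heel on its carrier board under the heel press

TASK

In the shoe repair shop, load the low heel press: with the fingertips, push the plywood carrier board, with the shoe heel standing on it, along the bench and under the press bridge until the board's leading end is fully home, flat against the stop bar behind the bridge, and the heel stands upright under the round platen. Push the board only: never touch or tip the heel, and do not grip or lift anything. Leave the spare heel, the tin and the hammer where they are, and finish with the hand clear.

Things in the scene. Friction and masses are not known exactly. Their poses are not given: they have to be found in the camera images.
- press: Green heel press bolted to the bench. Origin on the bench below the platen; +x is the way in (roughly world +y, within 0.25 rad), z up. Two posts, x -25 to 25 mm, inner faces at y = +-60, outer +-85, 92 mm tall, carry a crossbar (z 66 to 92). On top a spindle with a T-bar along y (+-59), 127 mm high. The lane floor is the bench, no step; open before x = -25.
- platen (a point): Centre of the underside of the round steel platen (48 mm diameter) under the crossbar, 60 mm above the bench: 7 mm of headroom over the heel on the board.
- stop (a point): Middle of the stop bar's near face, 90 mm past the press's origin along its +x, 11 mm up. Bar across the lane, 22 mm tall, 16 mm thick, square to the lane; straps 12 mm high (inner faces at y = +-63.5 mm in the press's frame) join it to the posts.
- board: Plywood carrier board lying flat on the bench, 180 mm long (x) by 100 mm wide (y) by 15 mm thick, 0.3 to 0.55 kg. Origin at the centre of its underside; +x is the leading end that goes in first. Starts 200 to 250 mm before the platen, up to 40 mm off the lane centre and 0.35 rad askew. A push of a few newtons slides it; it stops when the push stops.
- board_front (a point): Middle of the board's leading end face, 90 mm along +x from the board's origin, 7.5 mm up.
- heel: The heel to be pressed, loose on the middle of the board: shoe heel block, D-shaped, 50 mm long (x) by 46 mm wide (y) by 38 mm tall, round end towards its -x; brown leather stack below, 12 mm of black rubber on top; about 0.11 kg. Origin at the centre of its underside.
- spare_heel: Bystander on the bench past and beside the press: shoe heel block, D-shaped, 50 mm long (x) by 46 mm wide (y) by 38 mm tall, round end towards its -x; brown leather stack below, 12 mm of black rubber on top; about 0.11 kg. Origin at the centre of its underside.
- glue_tin: Bystander: closed metal tin, 62 mm diameter, 62 mm tall, on the bench beside the press. Origin at the centre of its underside.
- hammer: Bystander: hammer 240 mm long lying on the bench past the stop bar. Origin under its middle, handle to its -x.
Mind the look-alikes: they are no part of the job. Leave any green look-alike of the heel alone.

How it is judged:
By the outcome, as a careful person would: the job done as asked, in the order asked, and still so for the second after the job is handed in, with the robot touching nothing.
It also fails if it takes over 72 s, if anything falls off the work surface, if the arm or the gripper's body presses on something with over 40 N, if the wrist force passes 120 N, or if a joint passes its speed limit or range.

ROBOT

A 6-joint arm with a two-finger parallel gripper is mounted at the origin on the work surface. World frame = base frame: x ahead of the robot, y to its left, z up, the work surface at z = 0. Lengths are in m, angles in rad, forces in N, time in s.
With the tool pointing down it reaches from about 0.35 to 0.875 m from the base axis. Payload 4.2 kg.
Tool frame: the origin (TCP) lies on the mounting face of the last link; the fingertips stand 182 mm ahead of it and the grasp point (between the pads) lies 164 mm ahead of it (grip_depth is the distance from the TCP to the grasp point, in m); z points along the fingers, y is the line along which they close (so a half turn about z gives the same grasp; the last joint's range is limited). The gripper opens to 87 mm and grips with 3 to 60 N. Pads are 19 mm wide; open, the fingers measure 117 mm over their backs; the gripper's body (75 mm by 190 mm) begins 51 mm behind the grasp point.
Start: joints at [-0.902, 0.385, 0.008, 0, -1.194, -0.259], TCP at [0.249, -0.573, 0.405] pointing down, gripper open.
Joint ranges: [-3.14, 3.14], [-1.21, 2.06], [-1.07, 1.41], [-3.16, 2.05], [-2.99, -0.16], [-3.1, 3.1]. Speed limits (rad/s): [2.79, 2.79, 3.14, 3.14, 3.14, 3.14].

INTERFACE

Orientations are given as [roll, pitch, yaw] about the fixed x, y, z axes, in that order (R = Rz(yaw) Ry(pitch) Rx(roll)).
In Python, from workcell import * gives the robot as it stands.
- The arm moves only by the tool play_rows, never from a script. Its argument "plan" is one flat list of numbers, 4 for each row, row after row: the shift along the tool's x, y, z in cm, then the turn about the tool's z in degrees. In form: [tx, ty, tz, twist, tx, ty, tz, twist, ...]. A call has 1 to 10 rows; each row shifts and turns the commanded pose from where the row before left it, along the tool's axes as they then stand; what a row does not reach is not made up. A row lasts 1/10 s, in which the tool goes at most 50 mm and 8.59 degrees, less where a joint would pass 70% of its speed; a pose out of reach is approached as far as the arm can. A call is refused whole if a number of a shift passes 5 or a number of a turn 8.59, either way. A call with a gripper value outside its range is refused whole. "claw" is the finger opening in cm, from 0 to 8.7, set as the call begins (left out, the last holds). The fingers move at their own pace and stop on an object; "force" is the grip in N (left out, the last holds). Time passes only in rows, so rows that do not move let the fingers close. It gives the time, the measured TCP pose, the force, the opening and the grip force at its end, in the units of the state.
- read_state(): the state, without advancing time (a new reading comes with each control period).
- grab_frame(name): name is "scene" or "top" or "wrist"; returns a dict with "image" (480x640x3 uint8, red, green, blue), "depth" (480x640 float32, m along the optical axis (not along the pixel's ray), 0 where there is no reading), "fx", "fy", "cx", "cy" (pixels), "camera_from_world" (4x4, takes a point from world to camera coordinates). Camera axes: x right, y down, z forward; pixel columns grow to the right and rows downward; lengths in m; the calibration is good to about 2 mm. A picture is of the moment at which its call begins.
- hand_in(): hands the job in; it is judged then, once.
The state is a dict: "clock": time; "joints": joint angles; "qd": joint speeds; "joint_torque": joint torques, N m; "tool_pos": TCP position; "orientation": TCP orientation; "force": force on the tool from outside, world axes, zero at the start; "wrist_torque": the same for the moment, N m; "gripper_width": finger opening in m; "gripper_force": force on a finger pad.
Only numpy, scipy, OpenCV 4.12 (cv2) and the standard library are available. Lean on these libraries where they do the work, as an engineer would, in place of code of your own. Each camera call takes 0.05 s, during which the arm holds its last target. There are 200 camera calls.

## Working session

There is one attempt and no reset: what is moved stays moved. The work goes in short steps, Python scripts to look and compute and a tool call to move; the robot and the scene stay as the last step left them, time stands still between calls to the robot, and variables do not carry over. Pictures are saved under pics/ and viewed, at most 10 in all, crops included, and the job is handed in when it is done.

Besides the shell and the picture viewer there is one more tool, called after "Call:" by a JSON object that holds its "op" and its "data". play_rows: Moves the arm, as the interface text tells. Its arguments: {"type":"object","properties":{"plan":{"type":"array"},"claw":{"type":"number"},"force":{"type":"number"}},"required":["plan"]}

```bash
mkdir -p pics; python3 - <<'E'
from workcell import *
import cv2,numpy as np
s=read_state();print(s['clock'],s['tool_pos'],s['orientation'],s['gripper_width'])
for n in ['top','scene']:
    f=grab_frame(n);np.savez('%s0.npz'%n,**f);cv2.imwrite(f'pics/{n}0.png',f['image'][...,::-1])
E
```

```text
0.0 [ 0.24896161 -0.57302439  0.40364512] [ 3.13935859e+00 -6.27904588e-05 -2.73199409e+00] 0.08684302709882
```

View pics/top0.png

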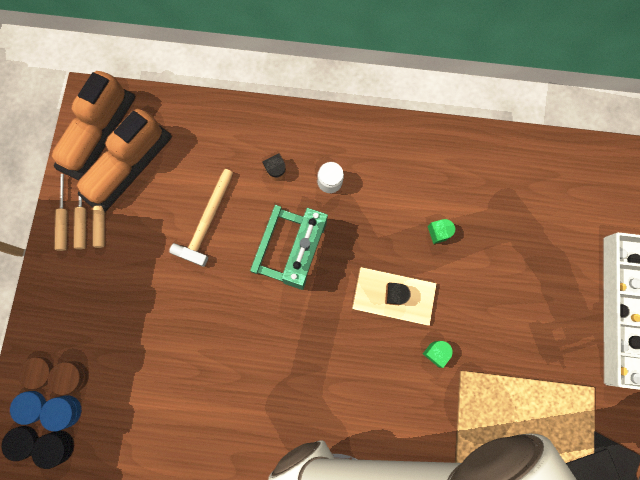

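View pics/scene0.png

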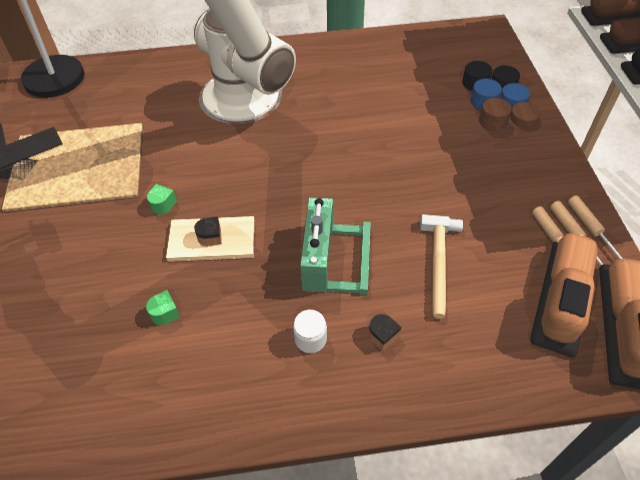

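The top view shows the board at about (395,296), the heel on it at (398,293), the press at (303,246), the stop bar at (266,239), and green decoys at (442,231) and (439,353).

```bash
cat > h.py <<'E'
import numpy as np,cv2
def cloud(f):
    v,u=np.mgrid[:480,:640];d=f['depth']
    c=np.stack([(u-f['cx'])/f['fx']*d,(v-f['cy'])/f['fy']*d,d,np.ones_like(d)],-1)
    return (c@np.linalg.inv(f['camera_from_world']).T)[...,:3]
def rect(p):
    c,s,a=cv2.minAreaRect((p[:,:2]*1000).astype(np.float32));
    b=cv2.boxPoints((c,s,a));return np.round(c,1),np.round(s,1),np.round(a,1),np.round(b).tolist()
def board(f,box=None):
    P=cloud(f);h=cv2.cvtColor(f['image'],cv2.COLOR_RGB2HSV)
    m=(h[...,0]>12)&(h[...,0]<32)&(h[...,2]>150)&(abs(P[...,2]-.015)<.006)
    if box: x0,x1,y0,y1=box; k=np.zeros_like(m);k[y0:y1,x0:x1]=1;m&=k
    n,l,st,_=cv2.connectedComponentsWithStats(m.astype(np.uint8))
    i=1+np.argmax(st[1:,4]);return P[l==i]
E
python3 - <<'E'
from h import *
for n,bx in (('top',(340,450,255,335)),('scene',(155,265,205,270))):
    f=dict(np.load(n+'0.npz'));P=cloud(f)
    b=board(f,bx);print(n,'board',len(b),b[:,2].mean(),rect(b))
    x0,x1,y0,y1=bx;Q=P[y0:y1,x0:x1].reshape(-1,3);Q=Q[(Q[:,2]>.048)&(Q[:,2]<.058)];print('heel top',len(Q),rect(Q))
    h=cv2.cvtColor(f['image'],cv2.COLOR_RGB2HSV)
    g=(h[...,0]>60)&(h[...,0]<90)&(h[...,1]>70)&(P[...,2]<.2)&(P[...,2]>-.1)
    k=np.zeros_like(g)
    if n=='top':k[195:295,245:335]=1
    else:k[190:300,295:378]=1
    Q=P[g&k.astype(bool)]
    t=Q[(Q[:,2]>.086)&(Q[:,2]<.098)];print('crossbar',len(t),t[:,2].mean(),rect(t))
    t=Q[(Q[:,2]>.018)&(Q[:,2]<.026)];print('bar',len(t),rect(t))
    t=Q[(Q[:,2]>.008)&(Q[:,2]<.026)];print('frame',len(t),rect(t))
    for nm,z in (('tin',.062),('spare',.038)):
        pass
E
```

```text
top board 2822 0.01388526502904692 (array([469., -85.]), array([180.8, 100.8]), np.float64(84.7), [[411.0, -170.0], [511.0, -180.0], [528.0, 0.0], [427.0, 10.0]])
heel top 399 (array([470.9, -88.2]), array([46.2, 50.3]), np.float64(0.1), [[448.0, -63.0], [448.0, -113.0], [494.0, -113.0], [494.0, -63.0]])
crossbar 1263 0.09104441623228433 (array([545.7, 134.2]), array([ 49.8, 169.5]), np.float64(77.5), [[458.0, 128.0], [623.0, 92.0], [634.0, 140.0], [468.0, 177.0]])
bar 451 (array([538.4, 218.4]), array([207.3, 100.5]), np.float64(20.9), [[424.0, 228.0], [460.0, 135.0], [653.0, 208.0], [617.0, 302.0]])
frame 854 (array([554.6, 174.5]), array([129.7, 169.5]), np.float64(77.3), [[458.0, 130.0], [623.0, 93.0], [651.0, 219.0], [486.0, 256.0]])
scene board 2637 0.014088959996004256 (array([470. , -85.6]), array([181., 106.]), np.float64(85.2), [[410.0, -171.0], [515.0, -180.0], [530.0, 0.0], [425.0, 9.0]])
heel top 411 (array([472. , -88.8]), array([50.6, 49.9]), np.float64(0.1), [[447.0, -64.0], [447.0, -114.0], [497.0, -114.0], [497.0, -64.0]])
crossbar 1276 0.09115258650481446 (array([547.9, 133.8]), array([ 49.4, 173.5]), np.float64(77.6), [[458.0, 128.0], [627.0, 91.0], [638.0, 139.0], [468.0, 177.0]])
bar 537 (array([556.3, 173.1]), array([128.9, 172.8]), np.float64(77.6), [[458.0, 129.0], [627.0, 92.0], [655.0, 218.0], [486.0, 255.0]])
frame 1112 (array([556.3, 172.9]), array([129.3, 172.8]), np.float64(77.6), [[458.0, 128.0], [627.0, 91.0], [655.0, 218.0], [486.0, 255.0]])
```

```bash
cat >> h.py <<'E'
O=np.array([546.5,134.]);H=np.radians(77.5);c_,s_=np.cos(H),np.sin(H)
M=np.array([[c_,s_],[-s_,c_]])   # world -> press, mm
def press(p): return (np.asarray(p)[...,:2]-O)@M.T
def where(s):
    p=np.array(s['tool_pos'])*1000; w=np.degrees(s['orientation'][2])
    return np.round([*press(p),p[2],(w-77.5+180)%360-180],1)  # press x,y, z mm, yaw rel press deg
E
python3 - <<'E'
from h import *
f=dict(np.load('top0.npz'));P=cloud(f);h=cv2.cvtColor(f['image'],cv2.COLOR_RGB2HSV)
for n,(x0,x1,y0,y1) in dict(g1=(425,460,215,248),g2=(422,458,338,370),tin=(312,348,158,198),spare=(258,292,148,180)).items():
    Q=P[y0:y1,x0:x1].reshape(-1,3);Q=Q[Q[:,2]>.03];print(n,press(Q.mean(0)*1000).round(),(Q.mean(0)*1000).round())
print('board',press(np.array([469.3,-85.3])))
from workcell import *
print(where(read_state()))
E
```

```text
g1 [-287. -153.] [ 634. -179.   42.]
g2 [-359.  120.] [ 352. -190.   44.]
tin [   0. -182.] [724.  95.  63.]
spare [ 135. -167.] [739. 229.  49.]
board [-230.81085256   27.90484441]
[-754.7  137.4  403.8  126. ]
```

Call:
{"op": "play_rows", "data": {"plan": [0,0,0,7.2,0,0,0,7.2,0,0,0,7.2,0,0,0,7.2,0,0,0,7.2,0,0,0,0], "claw": 6}}

```text
clock: 0.7
tool_pos: [0.249, -0.5731, 0.4042]
orientation: [3.141, -0.001, 2.923]
force: [0.2, -0.5, -0.2]
gripper_width: 0.0608
gripper_force: 0.0
```

Call:
{"op": "play_rows", "data": {"plan": [-0.2,4,0,0,-0.3,5,0,0,-0.3,5,0,0,-0.3,5,0,0,-0.3,5,0,0,-0.3,5,0,0,-0.3,5,0,0,-0.3,5,0,0,-0.2,4,0,0,0,0,0,0]}}

```text
clock: 1.7
tool_pos: [0.3671, -0.1562, 0.4051]
orientation: [3.141, 0.001, 2.933]
force: [0.4, -0.8, -0.5]
gripper_width: 0.0599
gripper_force: 0.0
```

Call:
{"op": "play_rows", "data": {"plan": [0,4,0,0,0,3,0,0,0,2,0,0,0,0,4,0,0,0,4,0,0,0,4,0,0,0,4,0,0,0,2,0,0,0,0,0]}}

```text
clock: 2.6
tool_pos: [0.385, -0.0723, 0.2224]
orientation: [-3.138, -0.007, 2.924]
force: [-0.1, 0.8, 0.6]
gripper_width: 0.0599
gripper_force: 0.0
```

```bash
python3 -c "
from h import *
from workcell import *
s=read_state();print(where(s),s['clock'],s['joints'])"
```

```text
[-236.4  113.   222.4   90. ] 2.6 [ 2.34397704e-01  2.51539681e-01 -7.75940911e-01 -3.25153009e-04
 -5.50931809e-01 -2.02260379e+00]
```

Call:
{"op": "play_rows", "data": {"plan": [0,0.5,1.2,0,0,0,1.2,0,0,0,0.8,0,0,0,0.3,0,0,0,0,0,0,0,0,0]}}

```text
clock: 3.2
tool_pos: [0.3873, -0.0668, 0.1903]
orientation: [3.141, 0.001, 2.923]
force: [-0.0, -0.5, -0.6]
gripper_width: 0.0603
gripper_force: 0.0
```

Call:
{"op": "play_rows", "data": {"plan": [-0.4,0,0,0,-0.4,0,0,0,-0.4,0,0,0,-0.3,0,0,0,-0.3,0,0,0,-0.3,0,0,0,-0.3,0,0,0,0,0,0,0]}}

```text
clock: 4.0
tool_pos: [0.4104, -0.072, 0.1895]
orientation: [-3.141, -0.001, 2.923]
force: [-2.8, 0.9, -1.3]
gripper_width: 0.0598
gripper_force: 0.9
```

```bash
python3 - <<'E'
from h import *
from workcell import *
s=read_state();print(where(s),s['clock'],s['force'])
f=grab_frame('scene');cv2.imwrite('pics/s1.png',f['image'][150:330,100:400,::-1].repeat(2,0).repeat(2,1))
for n in('top','scene'):
    f=grab_frame(n);b=board(f,(300,450,200,335) if n=='top' else (130,300,190,290));r=rect(b);print(n,r,press(r[0]),press(r[3]).round())
E
```

```text
[-230.6   88.3  189.5   90. ] 4.0 [-2.82271379  0.94712223 -1.30960179]
top (array([493.3, -89.5]), array([180. ,  60.8]), np.float64(83.5), [[453.0, -175.0], [513.0, -182.0], [534.0, -3.0], [473.0, 3.0]]) [-229.71674505    3.56469386] [[-322.   24.]
 [-316.  -36.]
 [-136.  -17.]
 [-144.   43.]]
scene (array([475. , -87.9]), array([181.2, 106.9]), np.float64(82.4), [[410.0, -171.0], [516.0, -185.0], [540.0, -5.0], [434.0, 9.0]]) [-232.11551638   21.77721418] [[-327.   67.]
 [-318.  -39.]
 [-137.  -24.]
 [-146.   83.]]
```

View pics/s1.png

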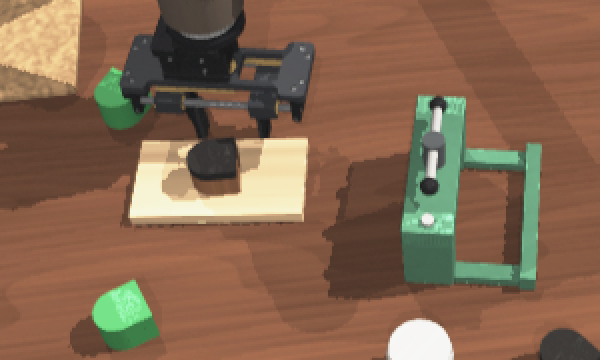

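The crop shows the front fingertip touching the board's long side, with the heel still upright. I'll keep pushing sideways.

Call:
{"op": "play_rows", "data": {"plan": [-0.3,0,0,0,-0.3,0,0,0,-0.3,0,0,0,-0.3,0,0,0,-0.3,0,0,0,-0.3,0,0,0,-0.3,0,0,0,-0.3,0,0,0,-0.3,0,0,0,-0.1,0,0,0]}}

```text
clock: 5.15
tool_pos: [0.4374, -0.0783, 0.1897]
orientation: [-3.141, -0.002, 2.922]
force: [-4.4, 0.9, 1.6]
gripper_width: 0.0602
gripper_force: 2.3
```

```bash
python3 - <<'E'
from h import *
from workcell import *
s=read_state();print(where(s),s['clock'],s['force'])
for n in('top','scene'):
    f=grab_frame(n);b=board(f,(300,450,200,335) if n=='top' else (130,300,190,290));r=rect(b);print(n,r,press(r[0]),press(r[3]).round(1).tolist())
E
```

```text
[-230.9   60.6  189.7   89.9] 5.15 [-4.35168304  0.89936309  1.60080824]
top (array([523.9, -71.7]), array([117.8,  55.7]), np.float64(77.8), [[484.0, -123.0], [539.0, -135.0], [564.0, -20.0], [509.0, -8.0]]) [-205.71562394  -22.45733883] [[-264.4, 5.4], [-264.2, -50.9], [-146.6, -50.4], [-146.8, 5.9]]
scene (array([495.9, -97.4]), array([181.3, 105. ]), np.float64(77.9), [[426.0, -175.0], [528.0, -197.0], [566.0, -20.0], [464.0, 2.0]]) [-236.86674051   -0.68354871] [[-327.8, 50.8], [-327.2, -53.6], [-146.1, -52.4], [-146.7, 52.0]]
```

Call:
{"op": "play_rows", "data": {"plan": [1,0,0,0,1.5,0,0,0,0,0,-3.5,0,0,0,-3.5,0,0,-3,0,0,0,-3.5,0,0,0,-3.5,0,0,0,-3,0,0,0,0,0,0]}}

```text
clock: 6.15
tool_pos: [0.3852, -0.2015, 0.2603]
orientation: [-3.142, 0.004, 2.92]
force: [-0.3, 0.8, -0.5]
gripper_width: 0.06
gripper_force: 0.0
```

Call:
{"op": "play_rows", "data": {"plan": [-2,0,0,0,-4,0,0,0,-2.5,0,0,0,0,0,0,-8,0,0,0,-8,0,0,0,-8,0,0,0,-8,0,0,0,-8,0,0,0,-8,0,0,0,0]}}

```text
clock: 7.15
tool_pos: [0.4689, -0.2173, 0.2602]
orientation: [-3.139, 0.002, -2.521]
force: [0.1, 0.4, 0.5]
gripper_width: 0.0597
gripper_force: 0.0
```

Call:
{"op": "play_rows", "data": {"plan": [0,0,0,-8,0,0,0,-8,0,0,0,-8,0,0,0,-8,0,0,0,-8,0,0,0,-2,0,0,0,0]}}

```text
clock: 7.85
tool_pos: [0.4686, -0.2175, 0.26]
orientation: [-3.14, 0.0, -1.792]
force: [0.1, -0.1, 0.5]
gripper_width: 0.0602
gripper_force: 0.0
```

```bash
python3 - <<'E'
from h import *
from workcell import *
s=read_state();print(where(s),s['clock'],s['force'])
for n in('top','scene'):
    f=grab_frame(n);b=board(f,(300,450,200,335) if n=='top' else (130,300,190,290));r=rect(b);print(n,r,press(r[0]),press(r[3]).round(1).tolist())
E
```

```text
[-360.    -0.   260.   179.9] 7.85 [ 0.12596982 -0.11843083  0.50876039]
top (array([505.1, -52.8]), array([ 89.1, 100.6]), np.float64(77.6), [[446.0, -85.0], [545.0, -107.0], [564.0, -20.0], [466.0, 2.0]]) [-1.91332694e+02 -1.22651889e-02] [[-235.6, 50.7], [-235.6, -50.7], [-146.6, -50.4], [-146.3, 50.0]]
scene (array([495.7, -98.2]), array([182. , 105.4]), np.float64(77.2), [[424.0, -175.0], [527.0, -199.0], [567.0, -21.0], [464.0, 2.0]]) [-237.69106524   -0.66144119] [[-328.2, 52.7], [-329.3, -53.0], [-146.9, -53.6], [-146.7, 52.0]]
```

Aligned with the lane. Now I'll lower the hand behind the board and push straight.

Call:
{"op": "play_rows", "data": {"plan": [0,0,2.5,0,0,0,2.5,0,0,0,1.5,0,0,0,0.6,0,-0.5,0,0,0,-0.5,0,0,0,-0.4,0,0,0,-0.3,0,0,0,-0.3,0,0,0,-0.3,0,0,0]}}

```text
clock: 8.95
tool_pos: [0.4734, -0.1955, 0.1893]
orientation: [-3.141, -0.0, -1.789]
force: [-1.2, -4.9, 1.3]
gripper_width: 0.0602
gripper_force: 2.2
```

Call:
{"op": "play_rows", "data": {"plan": [-0.3,0,0,0,-0.3,0,0,0,-0.4,0,0,0,-0.5,0,0,0,-0.6,0,0,0,-0.6,0,0,0,-0.6,0,0,0,-0.6,0,0,0,-0.6,0,0,0,-0.6,0,0,0]}}

```text
clock: 9.95
tool_pos: [0.4842, -0.146, 0.1892]
orientation: [3.141, -0.001, -1.789]
force: [-0.8, -6.0, 4.3]
gripper_width: 0.0602
gripper_force: 2.8
```

Call:
{"op": "play_rows", "data": {"plan": [-0.6,0,0,0,-0.6,0,0,0,-0.6,0,0,0,-0.6,0,0,0,-0.6,0,0,0,-0.5,0,0,0,-0.4,0,0,0,-0.3,0,0,0]}}

```text
clock: 10.75
tool_pos: [0.4931, -0.105, 0.1892]
orientation: [3.141, -0.001, -1.789]
force: [-0.9, -5.8, 3.9]
gripper_width: 0.0595
gripper_force: 3.0
```

```bash
python3 - <<'E'
from h import *
from workcell import *
s=read_state();print(where(s),s['clock'],s['force'])
for n in('top','scene'):
    f=grab_frame(n);b=board(f,(290,450,200,335) if n=='top' else (130,330,190,290));r=rect(b);print(n,r,press(r[0]),press(r[3]).round(1).tolist())
cv2.imwrite('pics/s2.png',f['image'][150:330,100:400,::-1].repeat(2,0).repeat(2,1))
E
```

```text
[-244.9    0.4  189.2  180. ] 10.75 [-0.9425222  -5.81782272  3.9209115 ]
top (array([469.9, -57.7]), array([26.8, 33.8]), np.float64(66.2), [[449.0, -63.0], [480.0, -77.0], [491.0, -52.0], [460.0, -39.0]]) [-203.73521899   33.29280015] [[-213.4, 52.6], [-220.4, 19.3], [-193.6, 13.9], [-187.6, 47.0]]
scene (array([515.6,  -5.1]), array([179.6, 104.5]), np.float64(77.4), [[445.0, -81.0], [547.0, -104.0], [586.0, 71.0], [484.0, 94.0]]) [-1.42490759e+02  6.07963212e-02] [[-231.9, 52.6], [-232.3, -52.0], [-53.0, -52.2], [-52.6, 52.4]]
```

View pics/s2.png

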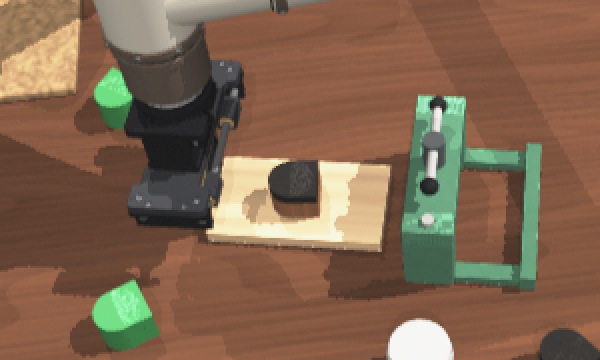

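The board is straight and centred at the bridge mouth, with the heel upright. I'll continue.

Call:
{"op": "play_rows", "data": {"plan": [-0.3,0,0,0,-0.5,0,0,0,-0.6,0,0,0,-0.6,0,0,0,-0.6,0,0,0,-0.6,0,0,0,-0.6,0,0,0,-0.6,0,0,0,-0.6,0,0,0,-0.6,0,0,0]}}

```text
clock: 11.85
tool_pos: [0.5051, -0.0505, 0.1889]
orientation: [3.14, -0.001, -1.79]
force: [-1.5, -5.7, 5.1]
gripper_width: 0.0601
gripper_force: 3.1
```

Call:
{"op": "play_rows", "data": {"plan": [-0.6,0,0,0,-0.6,0,0,0,-0.6,0,0,0,-0.6,0,0,0,-0.6,0,0,0,-0.5,0,0,0,-0.4,0,0,0,-0.3,0,0,0]}}

```text
clock: 12.65
tool_pos: [0.514, -0.0096, 0.1889]
orientation: [3.139, -0.002, -1.79]
force: [-0.9, -6.7, 5.2]
gripper_width: 0.0601
gripper_force: 3.3
```

```bash
python3 - <<'E'
from h import *
from workcell import *
s=read_state();print(where(s),s['clock'],s['force'])
f=grab_frame('scene');b=board(f,(130,375,190,300));print(press(b*1000).min(0),press(b*1000).max(0))
cv2.imwrite('pics/s3.png',f['image'][150:330,150:400,::-1].repeat(3,0).repeat(3,1))
E
```

```text
[-147.2    0.6  188.9  180. ] 12.65 [-0.88482663 -6.73844673  5.19315453]
[-134.44007086  -52.31405264] [-31.99017061  52.47190025]
```

View pics/s3.png

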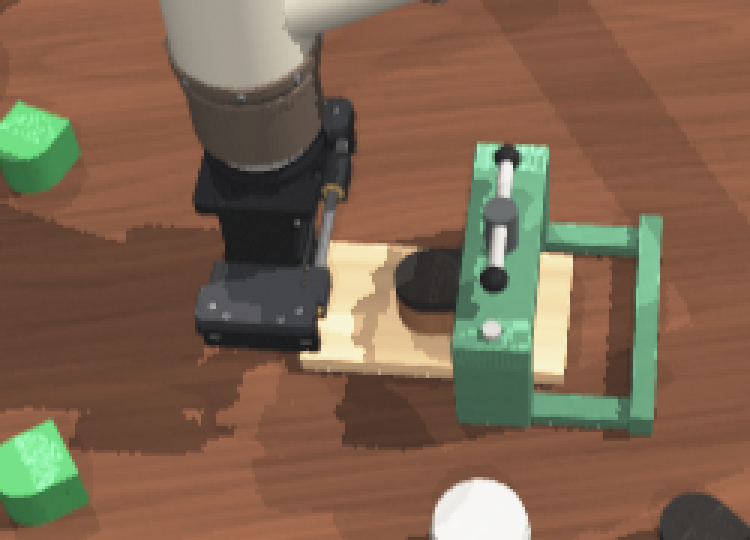

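The board is passing between the posts with even gaps, and about 47 mm remain. I'll slow down before the stop.

Call:
{"op": "play_rows", "data": {"plan": [-0.3,0,0,0,-0.5,0,0,0,-0.6,0,0,0,-0.6,0,0,0,-0.6,0,0,0,-0.5,0,0,0,-0.4,0,0,0,-0.3,0,0,0,-0.2,0,0,0,-0.2,0,0,0]}}

```text
clock: 13.7
tool_pos: [0.523, 0.0312, 0.1888]
orientation: [3.139, -0.002, -1.79]
force: [-0.8, -6.2, 5.5]
gripper_width: 0.0599
gripper_force: 3.3
```

Call:
{"op": "play_rows", "data": {"plan": [-0.1,0,0,0,-0.1,0,0,0,-0.1,0,0,0,-0.1,0,0,0]}}

```text
clock: 14.1
tool_pos: [0.5238, 0.0349, 0.1888]
orientation: [3.139, -0.003, -1.79]
force: [-0.7, -10.8, 6.0]
gripper_width: 0.0601
gripper_force: 5.4
```

```bash
python3 - <<'E'
from h import *
from workcell import *
s=read_state();print(where(s),s['clock'],s['force'])
E
```

```text
[-101.7    0.7  188.8  180. ] 14.1 [ -0.72502704 -10.7804867    6.02370791]
```

Force is rising, so the board may be touching the stop. I'll press a little further.

Call:
{"op": "play_rows", "data": {"plan": [-0.1,0,0,0,-0.1,0,0,0,0,0,0,0]}}

```text
clock: 14.4
tool_pos: [0.5241, 0.0354, 0.1888]
orientation: [3.138, -0.005, -1.79]
force: [0.0, -15.5, 5.8]
gripper_width: 0.0597
gripper_force: 7.4
```

```bash
python3 - <<'E'
from h import *
from workcell import *
s=read_state();print(where(s),s['clock'],s['force'],s['wrist_torque'])
f=grab_frame('scene')
cv2.imwrite('pics/s4.png',cv2.resize(f['image'][185:305,215:385,::-1],None,fx=4.5,fy=4.5))
E
```

```text
[-101.1    0.6  188.8  179.9] 14.4 [ 6.82403435e-03 -1.55077193e+01  5.78783774e+00] [-4.53955793 -0.07226124 -0.01787229]
```

View pics/s4.png

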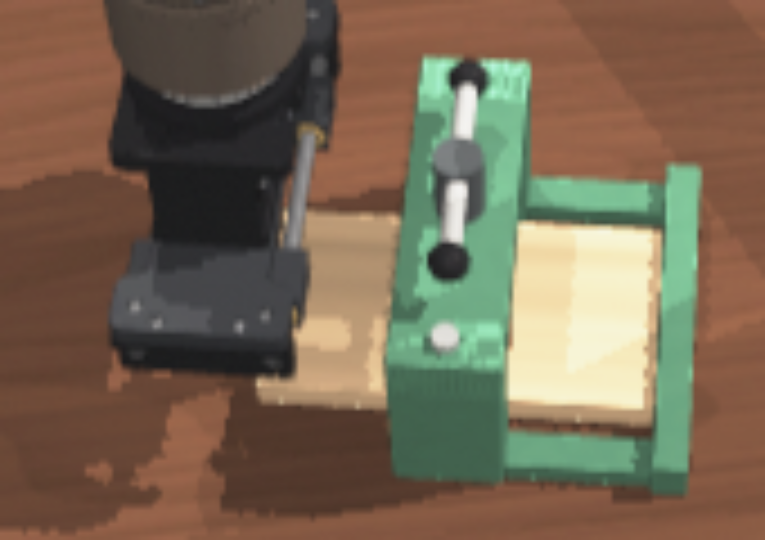

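The board sits evenly against the bar. I'll give one last gentle press, then retract.

Call:
{"op": "play_rows", "data": {"plan": [-0.1,0,0,0,0,0,0,0,0,0,0,0,0.3,0,0,0,1,0,0,0,3,0,0,0,4,0,0,0,4,0,0,0,4,0,0,0,2,0,0,0]}}

```text
clock: 15.45
tool_pos: [0.4845, -0.1419, 0.1884]
orientation: [3.141, 0.001, -1.792]
force: [-0.2, 0.7, -0.3]
gripper_width: 0.0599
gripper_force: 0.0
```

Call:
{"op": "play_rows", "data": {"plan": [0,0,-4,0,0,0,-5,0,0,0,-5,0,4,0,0,0,5,0,0,0,4,0,0,0,0,0,0,0]}}

```text
clock: 16.15
tool_pos: [0.4564, -0.2698, 0.3284]
orientation: [-3.141, 0.0, -1.794]
force: [0.2, -0.1, 0.0]
gripper_width: 0.0601
gripper_force: 0.0
```

```bash
python3 - <<'E'
from h import *
from workcell import *
s=read_state();print(where(s),s['clock'],s['force'])
f=grab_frame('scene');P=cloud(f);h=cv2.cvtColor(f['image'],cv2.COLOR_RGB2HSV)
a=f['image'][185:305,215:385,::-1]
t=grab_frame('top')
b=t['image'][180:300,230:400,::-1]
cv2.imwrite('pics/s5.png',np.vstack([cv2.resize(x,None,fx=2.45,fy=2.45) for x in (a,b)]))
Q=press(P*1000);z=P[...,2]
m=(abs(z-.015)<.005)&(abs(Q[...,1])<54)&(Q[...,0]>-120)&(Q[...,0]<95)&(h[...,0]<32)&(h[...,0]>12)&(h[...,2]>110)
q=Q[m]
for lo in range(-45,45,15):
    k=q[(q[:,1]>lo)&(q[:,1]<lo+15)];print(lo,k[:,0].min().round(1),k[:,0].max().round(1))
E
```

```text
[-413.7    0.6  328.4  179.7] 16.15 [ 0.22783398 -0.06196406  0.02466605]
-45 -89.8 89.3
-30 -90.4 88.7
-15 -90.6 88.0
0 -89.6 89.3
15 -90.2 88.8
30 -89.8 88.2
```

View pics/s5.png

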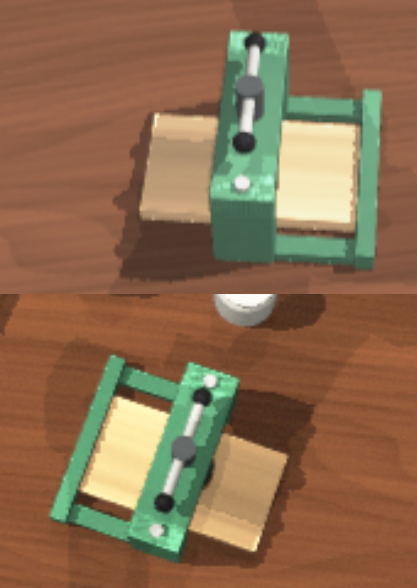

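The board spans about -90 to +89 mm in the press frame, flush and square, and the heel is hidden under the crossbar. The hand is clear.

```bash
python3 -c "
from workcell import *
print(hand_in())"
```

```text
the job is handed in; nothing more can be done
None
```

The board is fully home and square against the stop bar, with the heel carried in under the platen; it was upright when last clearly seen, and the crossbar mostly hid it in the final pictures. The hand is clear and the job was handed in at about 16 s.

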